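Nest the hardware cups in the tilted holder

ROBOT

A 6-joint arm with a two-finger parallel gripper is mounted at the origin on a cart in front of the work surface, level with it; the furniture and walls round the work are solid. World frame = base frame: x ahead of the robot, y to its left, z up, the work surface at z = 0. Lengths are in m, angles in rad, forces in N, time in s.
With the tool pointing down it reaches from about 0.2 to 0.875 m from the base axis. Payload 3.4 kg.
Tool frame: the origin (TCP) lies between the finger pads; the fingertips stand 14 mm ahead of it and the grasp point (between the pads) lies 5 mm behind it (bot.tip_reach is the z of the fingertips in the tool frame, in m); z points along the fingers, y is the line along which they close (so a half turn about z gives the same grasp; the last joint's range is limited). The gripper opens to 94 mm and grips with 3 to 60 N. Pads are 16 mm wide; open, the fingers measure 119 mm over their backs; the gripper's body (75 mm by 177 mm) begins 78 mm behind the grasp point.
Start: joints at [-1.418, 0.276, 1.505, -0, 1.361, -0.121], TCP at [0.155, -0.554, 0.219] pointing down, gripper open.
Joint ranges: [-2.89, 2.89], [-0.75, 2.08], [0.22, 2.7], [-1.18, 4.32], [0.11, 2.71], [-2.7, 2.7]. Speed limits (rad/s): [2.57, 2.57, 3.14, 3.14, 3.14, 3.14].

INTERFACE

Orientations are given as a unit quaternion [x, y, z, w].
In Python, from workcell import bot, imaging gives the robot as it stands.
- The arm moves only by the shell command python3 -m handwheel 'ROWS'. ROWS is JSON, a list of rows, each a list of 5 numbers: the shift along the world's x, y, z as a fraction of full scale, then the turn about the world's z as a fraction of full scale, then the opening, from 0 (shut) to 1 (fully open). A call has 1 to 12 rows; each row is the pose to reach, as a shift and turn from the pose commanded when the call began; what a row does not reach only later rows make up. Full scale, the value 1, is 0.12 m for a shift and 30 degrees for a turn. A row lasts 1/10 s, in which the tool goes at most 50 mm and 8.59 degrees, less where a joint would pass 70% of its speed; a pose out of reach is approached as far as the arm can. A call with a number of a shift or a turn outside -1 to 1 is refused whole. A call with a gripper value outside its range is refused whole. The fingers move at their own pace and stop on an object; the grip force is fixed at half the most. Time passes only in rows, so rows that repeat a pose let the fingers close. It gives the time, the measured TCP pose, the force, the opening and the grip force at its end, in the units of the state.
- bot.get_state(): the state, without advancing time (a new reading comes with each control period).
- imaging.camera(name): name is "scene" or "top" or "wrist"; returns the picture (480x640x3 uint8, red, green, blue); there is no depth.
- imaging.camera_model(name): a dict with "intrinsics" (3x3 intrinsics, pixels), "position" and "orientation" of the camera in the world. Camera axes: x right, y up, looking along -z (the intrinsics and any distortion apply to the point x, -y, -z); pixel columns grow to the right and rows downward; lengths in m; the calibration is good to about 2 mm. The wrist camera is an equidistant fisheye: a pixel r from the principal point sees the ray r / f radians off the axis. A picture is of the moment at which its call begins: read the wrist's pose just before it. camera_model takes no time and is no camera call; for the wrist camera it gives the pose at the moment of the call.
- bot.sign_off(): hands the job in; it is judged then, once.
The state is a dict: "time": time; "joint_pos": joint angles; "joint_vel": joint speeds; "joint_efforts": joint torques, N m; "tool_pos": TCP position; "eef_rot": TCP orientation; "wrist_force": force on the tool from outside, world axes, zero at the start; "ft_torque": the same for the moment, N m; "gripper_width": finger opening in m; "grip_force": force on a finger pad.
Only numpy, scipy, OpenCV 4.12 (cv2) and the standard library are available. Lean on these libraries where they do the work, as an engineer would, in place of code of your own. Each camera call takes 0.05 s, during which the arm holds its last target. There are 200 camera calls.

TASK

Clear the two loose steel hardware cups off the bench: nest the medium cup in the large cup that is clamped in the tilted wooden holder, and the small cup in the medium one, each mouth outward and pushed in until its collar rests flat on the rim of the next bigger cup. Leave the screw box, the bit case and the tape measure where they are.

Things in the scene. Friction and masses are not known exactly. Their poses are not given: they have to be found in the camera images.
- large_cup: largest of 3 plain steel cups, fixed in a plywood holder left of the rip fence, leaning toward the robot 32 deg from vertical. 80 mm long, mouth 72 mm outside, 66 inside; bottom 60 outside, wall 3; no collar, a dark band round it. Origin: centre of its underside; z: its axis, out through the mouth (mouth at z = 80 mm); y level; x up the slope away from the robot. Holder's place and yaw vary
- medium_cup: loose plain steel cup, upright on the bench right of the fence, 74 mm tall, 0.1 kg. Above the collar 60 mm across (54 inside), 24 mm high: grip here. Collar 78 mm across, 4 thick, underside at z = 46 mm; below it tapers 59 to 48 mm. Origin: centre of underside; z out of the mouth. Nested: collar on the large cup's rim, origin at z = 34 mm in the large cup's frame. May swap places with small cup
- small_cup: loose plain steel cup, upright on the bench right of the fence, 68 mm tall, 0.07 kg. Above the collar 48 mm across, 22 mm high: grip here. Collar 66 mm across, 4 thick, underside at z = 42 mm; below it tapers 47 to 34 mm. Origin: centre of underside; z out of the mouth. Nested: collar on the medium cup's rim, origin at z = 32 mm in the medium cup's frame
- screw_box: blue cardboard screw box, 50 x 70 x 42 mm, a bystander on the bench; origin: centre of the underside
- bit_case: black drill bit case, 48 x 95 x 31 mm, a bystander on the bench; origin: centre of the underside
- tape_measure: red and black tape measure, 35 x 73 x 55 mm, a bystander on the bench; origin: centre of the underside

How it is judged:
By the outcome, as a careful person would: the job done as asked, in the order asked, and still so for the second after the job is handed in, with the robot touching nothing.
It also fails if it takes over 54 s, if anything falls off the work surface, if the arm or the gripper's body presses on something with over 40 N, if the wrist force passes 120 N, or if a joint passes its speed limit or range.

## Working session

There is one attempt and no reset: what is moved stays moved. The work goes in short steps, Python scripts to look and compute and a shell command to move; the robot and the scene stay as the last step left them, time stands still between calls to the robot, and variables do not carry over. Pictures are saved under pics/ and viewed, at most 10 in all, crops included, and the job is handed in when it is done.

```bash
mkdir -p pics; ls
python3 - <<'E'
from workcell import bot, imaging
import cv2,numpy as np
s=bot.get_state();print(s['time'],s['tool_pos'],s['eef_rot'],s['gripper_width'])
for n in("scene","top","wrist"):
    m=imaging.camera_model(n);print(n,{k:np.round(v,4).tolist() if not isinstance(v,str) else v for k,v in m.items()})
    cv2.imwrite(f"pics/{n}0.png",imaging.camera(n)[:,:,::-1])
E
```

```text
pics
0.0 [ 0.15536092 -0.55305339  0.21861459] [ 9.90643966e-01  1.36468714e-01 -1.90365786e-05 -9.06431236e-04] 0.09407377947676827
scene {'intrinsics': [[509.8972, 0.0, 325.5999], [0.0, 509.8972, 250.9868], [0.0, 0.0, 1.0]], 'position': [0.2718, 0.5133, 0.7797], 'orientation': [-0.0704, 0.3508, 0.9107, -0.2066]}
top {'intrinsics': [[593.2143, 0.0, 314.8874], [0.0, 593.2143, 242.8864], [0.0, 0.0, 1.0]], 'position': [0.3113, -0.089, 1.3658], 'orientation': [-0.0581, 0.0569, 0.7072, -0.7024]}
wrist {'intrinsics': [[371.6483, 0.0, 322.6579], [0.0, 371.6483, 242.0148], [0.0, 0.0, 1.0]], 'position': [0.222, -0.5348, 0.3835], 'orientation': [-0.0953, 0.0736, -0.5992, 0.7915]}
```

View pics/scene0.png

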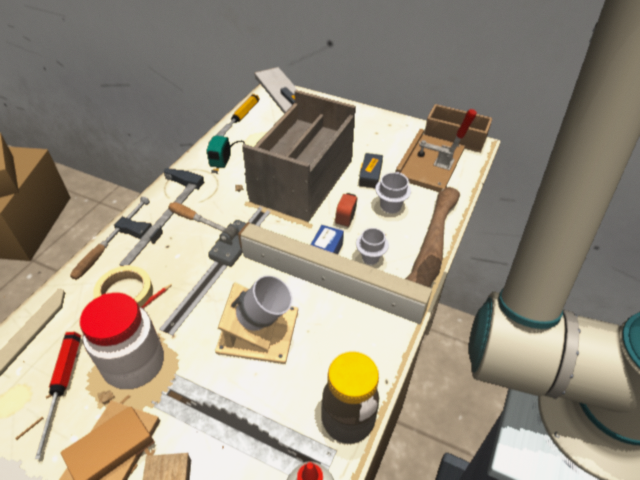

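View pics/top0.png

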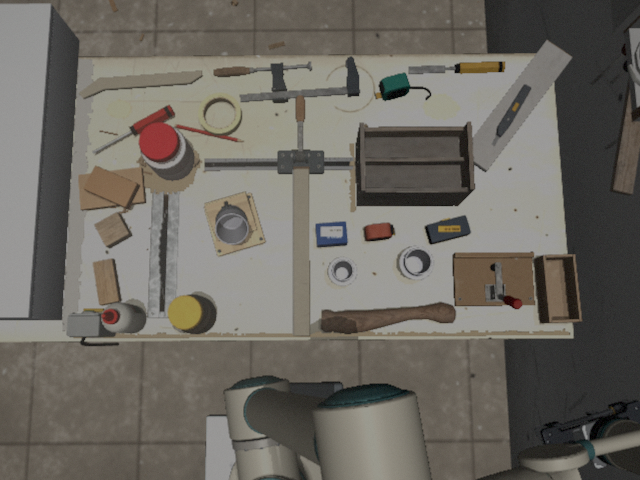

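The scene and top views show the large cup at top px (233,225) left of the fence. The small cup is at (342,271) and the medium one at (414,263), both right of it. The screw box, tape measure and bit case stand in a row at about y=230.

```bash
cat > h.py <<'E'
import numpy as np,cv2
from scipy.spatial.transform import Rotation as R
from workcell import bot,imaging
def ray(m,px):
    K=np.array(m['intrinsics']);px=np.atleast_2d(px).astype(float)
    a=(px-K[:2,2])/K[0,0]
    d=np.c_[a[:,0],-a[:,1],-np.ones(len(a))]
    return np.array(m['position']),R.from_quat(m['orientation']).apply(d)
def onplane(m,px,z):
    p,d=ray(m,px);return p+d*((z-p[2])/d[:,2])[:,None]
def proj(m,P):
    K=np.array(m['intrinsics']);q=R.from_quat(m['orientation']).inv().apply(np.atleast_2d(P)-np.array(m['position']))
    return np.c_[K[0,2]+K[0,0]*q[:,0]/-q[:,2],K[1,2]+K[0,0]*q[:,1]/q[:,2]]
E
python3 - <<'E'
import cv2,numpy as np
t=cv2.imread('pics/top0.png');s=cv2.imread('pics/scene0.png')
c=lambda im,x,y,w,h,f:cv2.resize(im[y:y+h,x:x+w],None,fx=f,fy=f,interpolation=cv2.INTER_CUBIC)
A=np.hstack([c(t,318,235,130,60,4)[:, :520],c(t,200,190,70,60,4)])
B=np.hstack([c(s,210,260,100,80,4),c(s,340,160,100,80,4)])
W=800;pad=lambda x:np.pad(x,((0,0),(0,W-x.shape[1]),(0,0)))
cv2.imwrite('pics/c1.png',np.vstack([pad(A),pad(B)]))
for im,pts in((t,[(342,260),(330,271),(414,250),(402,265),(365,290),(233,225),(222,228),(212,240)]),(s,[(245,300),(270,300),(372,253),(410,200)])):
  print([ (p,im[p[1],p[0]].tolist()) for p in pts])
E
```

```text
[((342, 260), [126, 125, 125]), ((330, 271), [153, 152, 153]), ((414, 250), [93, 93, 93]), ((402, 265), [153, 150, 151]), ((365, 290), [151, 155, 156]), ((233, 225), [125, 123, 124]), ((222, 228), [82, 80, 82]), ((212, 240), [138, 140, 142])]
[((245, 300), [139, 138, 142]), ((270, 300), [139, 137, 143]), ((372, 253), [200, 196, 201]), ((410, 200), [228, 243, 245])]
```

View pics/c1.png

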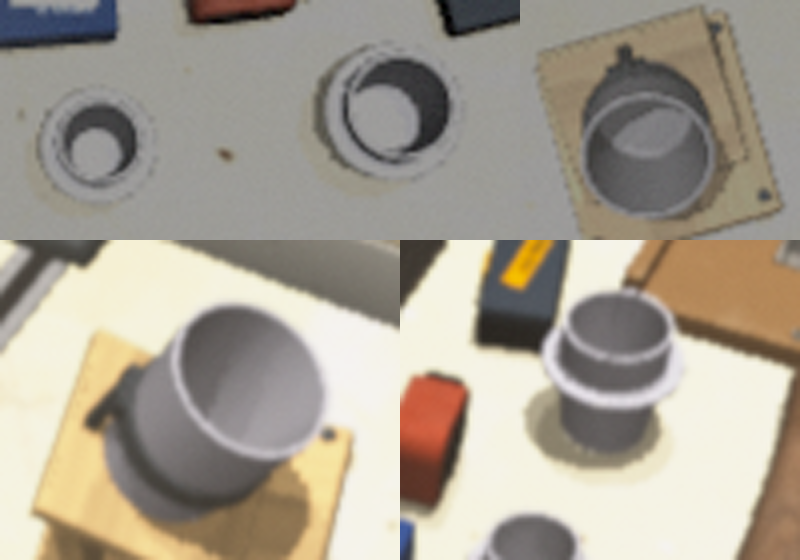

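The crops show the small collar centred at top px (341.6,270.6), the medium collar at (415.9,262.1), and the large rim at top (231.6,228.1) and scene (271.9,294.9). The holder plate is yawed about 15 deg. I'll triangulate these and check with an overlay.

```bash
cat > m.py <<'E'
from h import *
mt,ms=imaging.camera_model('top'),imaging.camera_model('scene')
def tri(a,b):
    p,d=ray(mt,a);q,e=ray(ms,b);d=d[0]/np.linalg.norm(d);e=e[0]/np.linalg.norm(e)
    x=np.linalg.lstsq(np.c_[d,-e],q-p,rcond=None)[0];A=p+d*x[0];B=q+e*x[1]
    return (A+B)/2,np.linalg.norm(A-B)
def circ(c,ax,r):
    ax=np.array(ax)/np.linalg.norm(ax);u=np.cross(ax,[0.3,1,0]);u/=np.linalg.norm(u);v=np.cross(ax,u)
    t=np.linspace(0,2*np.pi,40);return np.array(c)+r*(np.cos(t)[:,None]*u+np.sin(t)[:,None]*v)
E
python3 - <<'E'
from m import *
M,e=tri((231.6,228.1),(271.9,294.9));print('mouth',M,e)
S=onplane(mt,(341.6,270.6),.046)[0];D=onplane(mt,(415.9,262.1),.05)[0];print('small',S,'med',D)
pl=np.array([(728,15),(780,208)])-[520,0];pl=pl/4+[200-.4,190-.4]
P=onplane(mt,pl,.012);v=P[1]-P[0];yaw=np.arctan2(-v[1],-v[0]);print('yaw',np.degrees(yaw))
t=np.radians(32);ax=np.array([-np.sin(t)*np.cos(yaw),-np.sin(t)*np.sin(yaw),np.cos(t)])
O=M-.08*ax;print('origin',O,'ax',ax)
z=[0,0,1]
C=[circ(M,ax,.036),circ(O,ax,.03),circ(S,z,.033),circ(S+[0,0,.022],z,.024),circ(S-[0,0,.046],z,.017),circ(D,z,.039),circ(D+[0,0,.024],z,.03),circ(D-[0,0,.05],z,.024)]
def draw(f,m,x,y,w,h,k):
    im=cv2.resize(cv2.imread(f)[y:y+h,x:x+w],None,fx=k,fy=k,interpolation=cv2.INTER_CUBIC)
    for c in C: cv2.polylines(im,[np.int32((proj(m,c)-[x,y]+.5)*k)],True,(0,0,255),1)
    return im
W=800;pad=lambda x:np.pad(x,((0,0),(0,W-x.shape[1]),(0,0)))
A=np.hstack([draw('pics/top0.png',mt,318,235,130,60,4),draw('pics/top0.png',mt,200,190,70,60,4)])
B=np.hstack([draw('pics/scene0.png',ms,210,260,100,85,4),draw('pics/scene0.png',ms,340,165,100,85,4)])
cv2.imwrite('pics/c2.png',np.vstack([pad(A),pad(B)]))
E
```

```text
mouth [0.55237163 0.09189977 0.11304712] 0.0035648429758579443
small [ 0.46493521 -0.14674852  0.046     ] med [ 0.48243187 -0.31288769  0.05      ]
yaw 15.23890297891958
origin [0.59327454 0.10304268 0.04520327] ax [-0.51128638 -0.13928628  0.8480481 ]
```

View pics/c2.png

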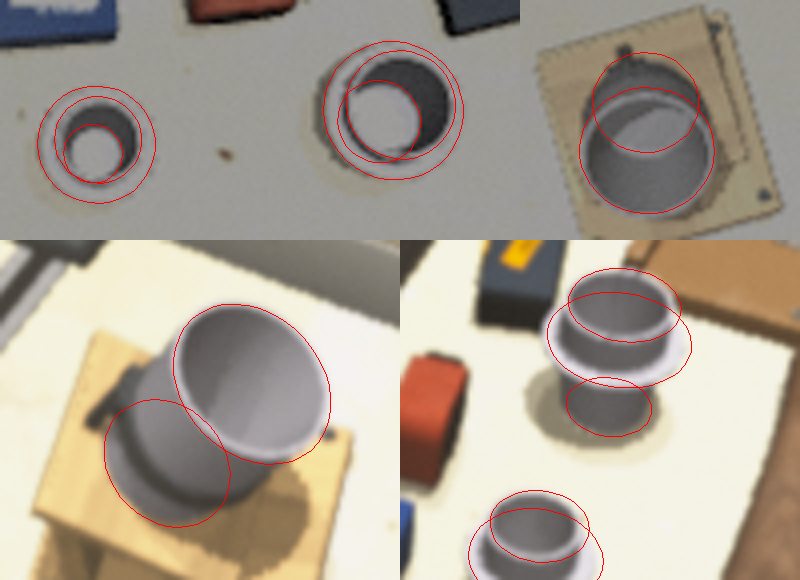

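The overlay fits to within about 2 mm. The large mouth is at (0.552,0.092,0.113) and the yaw is 15.2 deg. The fingers already close along the large cup's level axis, so no turn is needed. Next I move over the medium cup.

```bash
python3 -m handwheel '[[0.908,0.663,0,0,1],[0.908,0.663,0,0,1],[0.908,0.663,0,0,1]]' && python3 -m handwheel '[[0.908,0.663,0,0,1],[0.908,0.663,0,0,1],[0.908,0.663,0,0,1]]' && python3 -m handwheel '[[0.91,0.663,-0.3,0,1],[0.91,0.663,-0.3,0,1],[0.91,0.663,-0.3,0,1],[0.91,0.663,-0.3,0,1],[0.91,0.663,-0.3,0,1]]'
python3 - <<'E'
from h import *
s=bot.get_state();print(s['time'],s['tool_pos'],s['eef_rot'])
m=imaging.camera_model('wrist');print(m['position'],m['orientation']);cv2.imwrite('pics/w1.png',imaging.camera('wrist')[:,:,::-1])
E
```

```text
time: 0.45
tool_pos: [0.2659, -0.4721, 0.2191]
eef_rot: [0.991, 0.136, 0.0, -0.001]
wrist_force: [-0.4, 0.2, -0.4]
gripper_width: 0.094
grip_force: 0.0
time: 0.75
tool_pos: [0.3753, -0.3922, 0.2193]
eef_rot: [0.991, 0.137, 0.0, -0.0]
wrist_force: [0.1, -0.2, -0.5]
gripper_width: 0.0938
grip_force: 0.0
time: 1.25
tool_pos: [0.4827, -0.3142, 0.1828]
eef_rot: [0.99, 0.138, -0.001, -0.0]
wrist_force: [-0.6, -0.3, 0.9]
gripper_width: 0.094
grip_force: 0.0
1.25 [ 0.48268187 -0.31421078  0.18281731] [ 9.90484642e-01  1.37620697e-01 -7.90567623e-04 -3.05428004e-04]
[ 0.54949157 -0.29555905  0.34751726] [-0.09629638  0.07363863 -0.5983208   0.7920332 ]
```

View pics/w1.png

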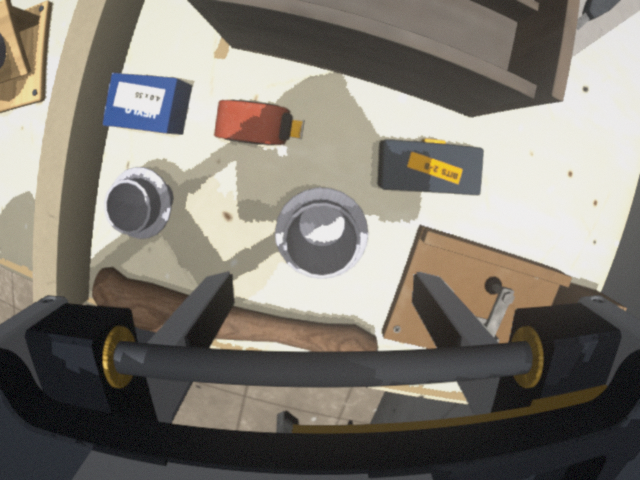

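The wrist view shows the medium cup between the fingers, with its mouth centre near (322,240). The fingertips are at (222,285) and (425,285). I'll cast the mouth centre to check.

```bash
cat >> h.py <<'E'
def wplane(m,px,z):
    K=np.array(m['intrinsics']);a=np.array(px,float)-K[:2,2];r=np.hypot(*a)+1e-9;t=r/K[0,0]
    d=R.from_quat(m['orientation']).apply([np.sin(t)*a[0]/r,-np.sin(t)*a[1]/r,-np.cos(t)]);p=np.array(m['position'])
    return p+d*(z-p[2])/d[2]
E
python3 - <<'E'
from h import *
m=imaging.camera_model('wrist')
print(wplane(m,(323,240),.074),wplane(m,(321.5,234),.05))
print(wplane(m,(139,203),.046))
for l,r in(((284,240),(363,240)),): print(np.linalg.norm(wplane(m,l,.074)-wplane(m,r,.074)))
E
```

```text
[ 0.48521871 -0.31447594  0.074     ] [ 0.48418334 -0.31349422  0.05      ]
[ 0.46693972 -0.14922831  0.046     ]
0.060151549590954624
```

Diameter measures 60 mm and position agrees: (0.484,-0.314). Descend, grip and lift.

```bash
python3 -m handwheel '[[0.012,0,-0.4,0,1],[0.012,0,-0.7,0,1],[0.012,0,-0.94,0,1],[0.012,0,-0.94,0,1],[0.012,0,-0.94,0,1],[0.012,0,-0.94,0,0],[0.012,0,-0.94,0,0],[0.012,0,-0.94,0,0],[0.012,0,-0.94,0,0],[0.012,0,-0.94,0,0],[0.012,0,-0.94,0,0],[0.012,0,-0.94,0,0]]' && python3 -m handwheel '[[0,0,0.4,0,0],[0,0,0.8,0,0],[0,0,1,0,0],[0,0,1,0,0],[0,0,1,0,0]]'
```

```text
time: 2.5
tool_pos: [0.4843, -0.3148, 0.0712]
eef_rot: [0.991, 0.137, 0.0, 0.0]
wrist_force: [0.2, 1.3, 4.9]
gripper_width: 0.0596
grip_force: 30.0
time: 3.0
tool_pos: [0.4836, -0.3147, 0.1899]
eef_rot: [0.991, 0.137, -0.0, -0.0]
wrist_force: [-0.9, 0.3, -0.9]
gripper_width: 0.0599
grip_force: 30.0
```

```bash
python3 -m handwheel '[[0,0.4,0.33,0,0],[0.14,0.847,0.33,0,0],[0.14,0.847,0.33,0,0]]' >/dev/null&& python3 -m handwheel '[[0.07,0.42,0,0,0],[0.14,0.847,0,0,0],[0.14,0.847,0,0,0]]'>/dev/null && python3 -m handwheel '[[0.07,0.42,0,0,0],[0.14,0.847,0,0,0],[0.14,0.847,0,0,0]]'
python3 - <<'E'
from h import *
s=bot.get_state();print(s['time'],s['tool_pos'])
m=imaging.camera_model('wrist');print(m['position'],m['orientation']);cv2.imwrite('pics/w2.png',imaging.camera('wrist')[:,:,::-1])
np.save('w2.npy',m,allow_pickle=True)
E
```

```text
time: 3.9
tool_pos: [0.5338, -0.0056, 0.2279]
eef_rot: [0.99, 0.139, -0.002, -0.002]
wrist_force: [-0.3, -0.1, -0.6]
gripper_width: 0.0599
grip_force: 30.0
3.9 [ 0.5338376  -0.00564802  0.22794747]
[0.60095212 0.01278604 0.39253284] [-0.09605301  0.07511248 -0.5969557   0.79295386]
```

View pics/w2.png

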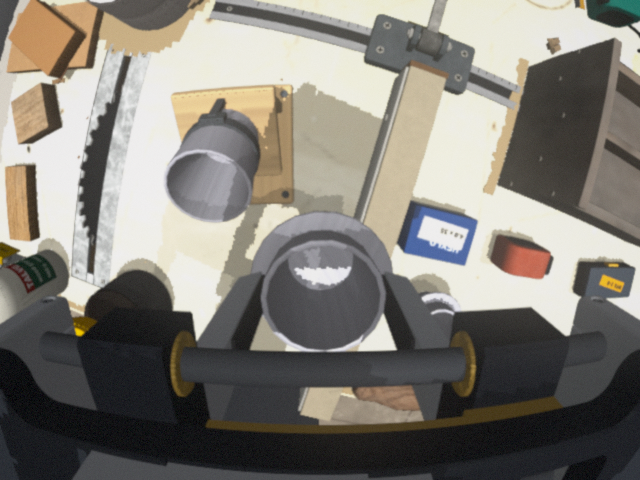

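The wrist view shows the medium cup held upright and the large rim ellipse centred near (210,184). The holder edges run parallel to the image axes, so the yaw matches.

Run:
```python
from h import *
m=np.load('w2.npy',allow_pickle=True).item()
for z in(.110,.113,.116): print(wplane(m,(210,184.5),z))
from m import mt,ms
print(onplane(mt,(231.6,228.1),.113),onplane(ms,(271.9,294.9),.113))
```

```text
[0.55308891 0.0923414  0.11      ]
[0.55359713 0.09149666 0.113     ]
[0.55410535 0.09065192 0.116     ]
[[0.55064017 0.09135084 0.113     ]] [[0.55422281 0.09212305 0.113     ]]
```

```bash
python3 -m handwheel '[[0.08,0.4,0,0,0],[0.155,0.81,0,0,0],[0.155,0.81,0,0,0],[0.155,0.81,0,0,0],[0.155,0.81,-0.25,0,0],[0.155,0.81,-0.4,0,0],[0.155,0.81,-0.52,0,0],[0.155,0.81,-0.52,0,0],[0.155,0.81,-0.52,0,0]]'
python3 - <<'E'
from h import *
cv2.imwrite('pics/s3.png',cv2.resize(imaging.camera('scene')[190:350,170:370,::-1],None,fx=4,fy=3.75))
E
```

```text
time: 4.85
tool_pos: [0.527, 0.0818, 0.1694]
eef_rot: [0.99, 0.135, -0.026, 0.0]
wrist_force: [-47.4, -4.0, 38.2]
gripper_width: 0.0576
grip_force: 87.2
```

View pics/s3.png

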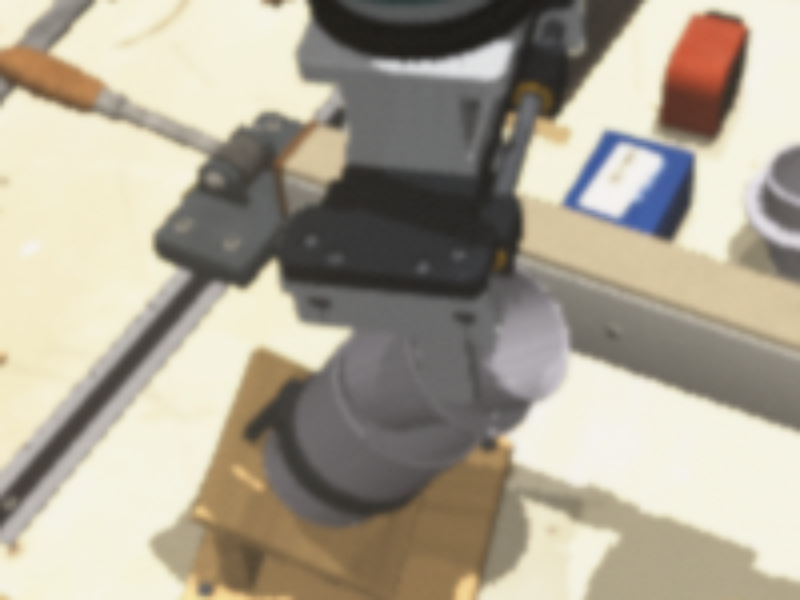

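The scene view shows the cup already levered over in the grip, entering the mouth. The arm is held 25 mm off its target and pressing, so I relieve that first.

```bash
python3 -m handwheel '[[-0.1,-0.04,0.03,0,0],[-0.22,-0.085,0.05,0,0],[-0.23,-0.09,0.05,0,0],[-0.23,-0.09,0.05,0,0]]'
python3 - <<'E'
from h import *
s=bot.get_state();print(s['ft_torque'])
a=cv2.resize(imaging.camera('scene')[220:340,210:330,::-1],(400,400),interpolation=cv2.INTER_CUBIC)
b=cv2.resize(imaging.camera('wrist')[120:400,160:440,::-1],(400,400),interpolation=cv2.INTER_CUBIC)
cv2.imwrite('pics/s4.png',np.hstack([a,b]))
E
```

```text
time: 5.3
tool_pos: [0.5227, 0.0756, 0.1737]
eef_rot: [0.991, 0.135, -0.002, -0.001]
wrist_force: [-4.6, 4.9, 4.3]
gripper_width: 0.0577
grip_force: 33.3
[1.02404253 1.12205756 0.10943514]
```

View pics/s4.png

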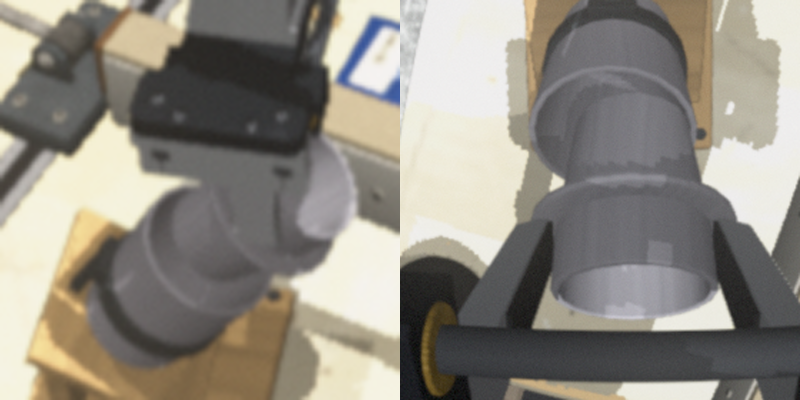

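The cup is about 45° over, roughly 13° too far, with its bottom edge on the high side of the rim. I'll back off down the slope and centre it laterally.

```bash
python3 -m handwheel '[[-0.06,0,0.06,0,0],[-0.1,0,0.06,0,0],[-0.1,0,0.03,0,0],[-0.1,0,0.0,0,0],[-0.1,0,0.0,0,0],[-0.1,0,0.0,0,0]]'
python3 - <<'E'
from h import *
m=imaging.camera_model('wrist')
b=cv2.resize(imaging.camera('wrist')[100:400,160:460,::-1],(600,600),interpolation=cv2.INTER_CUBIC)
cv2.imwrite('pics/s5.png',b)
E
```

```text
time: 6.0
tool_pos: [0.5136, 0.0762, 0.1736]
eef_rot: [0.991, 0.136, -0.0, 0.0]
wrist_force: [0.6, -0.4, -1.1]
gripper_width: 0.0581
grip_force: 33.1
```

View pics/s5.png

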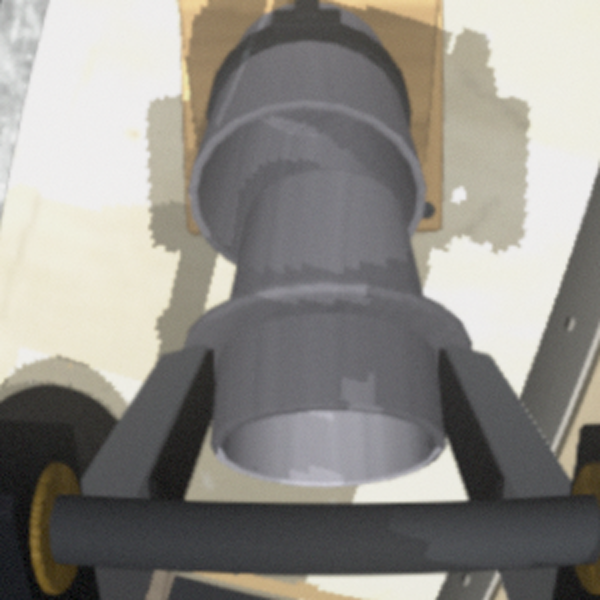

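The cup now hangs free (force about 0) and projects inside the mouth, offset about 5 mm to the right. I correct that and slide it in along the axis.

```bash
python3 -m handwheel '[[-0.01,0.038,0,0,0],[-0.01,0.038,0,0,0],[0.02,0.045,-0.05,0,0],[0.045,0.053,-0.1,0,0],[0.073,0.06,-0.15,0,0],[0.073,0.06,-0.15,0,0],[0.073,0.06,-0.15,0,0]]'
```

```text
time: 6.75
tool_pos: [0.5252, 0.084, 0.1565]
eef_rot: [0.991, 0.136, 0.003, 0.0]
wrist_force: [6.1, 1.8, 3.2]
gripper_width: 0.0574
grip_force: 38.4
```

```bash
python3 -m handwheel '[[0.03,0.009,0.01,0,0],[0.063,0.018,0.019,0,0],[0.063,0.018,0.019,0,0],[0.063,0.018,0.019,0,0]]'; python3 -m handwheel '[[0.025,0.007,-0.05,0,0],[0.049,0.014,-0.097,0,0],[0.049,0.014,-0.097,0,0],[0.049,0.014,-0.097,0,0]]'
```

```text
time: 7.15
tool_pos: [0.5284, 0.0856, 0.1573]
eef_rot: [0.991, 0.137, -0.002, -0.0]
wrist_force: [-0.5, -0.4, -0.7]
gripper_width: 0.0575
grip_force: 34.5
time: 7.55
tool_pos: [0.5383, 0.0878, 0.1473]
eef_rot: [0.991, 0.136, 0.003, 0.0]
wrist_force: [5.0, 1.3, 2.4]
gripper_width: 0.0575
grip_force: 36.6
```

```bash
python3 -m handwheel '[[0.035,0.01,-0.06,0,0],[0.055,0.015,-0.09,0,0],[0.055,0.015,-0.09,0,0],[0.055,0.015,-0.09,0,0]]'; python3 -m handwheel '[[0.02,0.006,-0.04,0,0],[0.04,0.01,-0.08,0,0],[0.04,0.01,-0.08,0,0],[0.04,0.01,-0.08,0,0]]'
```

```text
time: 7.95
tool_pos: [0.5474, 0.0906, 0.1403]
eef_rot: [0.991, 0.137, 0.007, -0.0]
wrist_force: [4.1, 3.7, 18.6]
gripper_width: 0.0581
grip_force: 31.5
time: 8.35
tool_pos: [0.5485, 0.0909, 0.1386]
eef_rot: [0.991, 0.137, 0.005, 0.0]
wrist_force: [-14.8, 0.2, 66.9]
gripper_width: 0.0584
grip_force: 52.2
```

```bash
python3 -m handwheel '[[-0.02,0,0.05,0,0],[-0.03,0,0.1,0,0],[-0.03,0,0.1,0,0],[-0.03,0,0.1,0,0]]'; python3 -m handwheel '[[0,0,0,0,1],[0,0,0,0,1],[0,0,0,0,1],[0,0,0,0,1],[0,0,0,0,1],[0,0,0,0,1],[0,0,0.3,0,1],[0,0,0.7,0,1],[0,0,1,0,1],[0,0,1,0,1]]'; python3 -m handwheel '[[-0.4,-0.4,0,0,1],[-0.6,-0.8,0,0,1],[-0.6,-1,0,0,1],[-0.6,-1,0,0,1]]'
python3 - <<'E'
from h import *
s=bot.get_state();print(s['time'],s['tool_pos'])
for n in('top','scene','wrist'):
    cv2.imwrite(f'pics/{n}6.png',imaging.camera(n)[:,:,::-1]); np.save(f'{n}6.npy',imaging.camera_model(n),allow_pickle=True)
E
```

```text
time: 8.75
tool_pos: [0.5474, 0.091, 0.1411]
eef_rot: [0.991, 0.136, 0.005, 0.0]
wrist_force: [5.2, 2.1, 10.8]
gripper_width: 0.0581
grip_force: 41.5
time: 9.75
tool_pos: [0.5465, 0.0906, 0.2638]
eef_rot: [0.991, 0.136, 0.006, 0.001]
wrist_force: [-0.2, -0.0, 0.6]
gripper_width: 0.0943
grip_force: 0.0
time: 10.15
tool_pos: [0.4693, -0.0334, 0.2573]
eef_rot: [0.991, 0.134, -0.001, 0.001]
wrist_force: [0.8, 1.4, 0.4]
gripper_width: 0.0941
grip_force: 0.0
10.15 [ 0.46929673 -0.03344387  0.25734052]
```

```bash
cat > chk.py <<'E'
from m import *
t=np.radians(32);yaw=np.radians(15.4);M=np.array([.5534,.0918,.113])
ax=np.array([-np.sin(t)*np.cos(yaw),-np.sin(t)*np.sin(yaw),np.cos(t)])
O=M-.08*ax
def chk(tag,circs,thr=7):
    for n,m in(('scene',ms),('top',mt)):
        im=cv2.imread(f'pics/{n}{tag}.png');P=np.vstack([proj(m,circ(O+z*ax,ax,r)) for z,r in circs])
        b,g,r=[im[:,:,i].astype(int) for i in range(3)]
        mask=((abs(r-b)<thr)&(abs(g-b)<thr)).astype(np.uint8)
        x0,y0=(P.min(0)-18).astype(int);x1,y1=(P.max(0)+18).astype(int)
        k=np.zeros_like(mask);k[y0:y1,x0:x1]=mask[y0:y1,x0:x1]
        k=cv2.morphologyEx(k,cv2.MORPH_OPEN,np.ones((3,3),np.uint8))
        nb,lab,st,_=cv2.connectedComponentsWithStats(k);i=1+np.argmax(st[1:,4]);Q=np.argwhere(lab==i)[:,::-1]
        a=proj(m,[O,O+.13*ax]);d=(a[1]-a[0]);L=np.linalg.norm(d)/130;d/=np.linalg.norm(d);e=np.array([-d[1],d[0]])
        print(n,'px/mm',round(L,3),'axis',d.round(2),'area',st[i,4],'mask ext along',(Q@d).max().round(1),'pred',(P@d).max().round(1),'side',(Q@e).min().round(1),(Q@e).max().round(1),'pred',(P@e).min().round(1),(P@e).max().round(1))
E
python3 - <<'E'
from chk import *
chk('6',[(.08,.036),(.02,.031),(.084,.039),(.108,.03)])
for n,m in(('scene',ms),('top',mt)):
    print(n,'pred mouth c',proj(m,O+.108*ax),'rimM',proj(m,M))
im=cv2.imread('pics/scene6.png');print(im[265:325:4,235:305:4].tolist().__len__())
g=cv2.cvtColor(im,cv2.COLOR_BGR2GRAY)[262:330:3,228:318:3]
print('\n'.join(' '.join(f'{v//10:2d}' for v in r) for r in g))
E
```

```text
scene px/mm 0.383 axis [ 0.73 -0.68] area 2064 mask ext along 24.9 pred 22.9 side 379.2 424.5 pred 377.4 425.5
top px/mm 0.156 axis [0.04 1.  ] area 771 mask ext along 268.7 pred 253.0 side -203.7 -185.1 pred -241.1 -204.4
scene pred mouth c [[280.6271129  287.28184168]] rimM [[272.44004665 294.93404657]]
top pred mouth c [[231.58093672 231.36806711]] rimM [[231.41191383 226.84033278]]
15
 7  7 10 23 23 23 23 23 23 21 15 11 10 10 11 11 11 11 11 11 12 12 12 12 13 13 15 16 14 15
10  7 22 23 23 23 23 23 23 24 24 23 20 13 10 10 10 11 11 11 11 11 12 12 12 12 13 13 14 16
23 23 23 23 23 23 23 23 23 23 24 24 24 24 23 19 11 10 10 10 11 11 11 11 11 12 12 12 12 13
24 24 23 23 23 23 23 24 24 23 24 24 24 24 23 21 16 16 17 16 10 10 11 11 11 11 11 12 12 12
23 23 23 23 23 23 24 24 23 24 24 23 22 21 18  8  8  9  9 10 16 13 10 10 10 10 11 11 11 12
23 23 23 23 23 24 24 24 24 23 22 21 20 19  8  8  8  9  9 10 11 16 15 12 10 10 10 11 11 11
24 23 23 24 24 24 24 24 24 23 22 21 15 19  8  9  9 10 10 11 12 13 17 17 16 14 11 10 10 11
24 24 21 22 23 24 24 24 23 21 21 17 14 19  9  9 10 11 12 12 13 14 14 19 17 17 
[... 661 characters left out ...]
3 13 12 12 11 13 21 21 17 11  9  8  8  8 10 10 11 14 16 16 16 16 16 16
21 21 20 12  8  7 12 12 12 11 11 10 11 20 21 20 16 12 10 10 11 11 13 11 16 16 16 16 16 16
21 21 21 14 11  7  9 12 11 11 11 10 10 10 13 19 20 19 18 16 17 21 21 11 16 16 16 16 16 17
21 21 21 15 12  8  7  9 11 10 10 10  9  9  9  8  9 11 13 14 21 22 21 11 16 16 16 16 17 16
21 21 21 16 12 10  7  6  9 10 10  9  9  8  8  7  8 14 14 14 14 22 19 16 16 16 16 16 16 16
21 21 20 20 13 10 10  7  6  7  8  8  8  8  7  7 11 13 12 13 14 20 14 16 16 16 16 16 16 16
21 21 20 20 19 11 10 10  8  6  6  5  5  6  8 10 10 10 10 11 11 13 14 17 16 16 17 16 16 16
21 20 20 20 20 19 11  9  9  9  8  8 11 10 11 10 11 11 11 11 11 11 19 18 17 17 16 16 16 16
```

```bash
cat >> chk.py <<'E'
def rim(tag,n,m,zc,r0):
    """brightest point on 48 spokes about the predicted mouth, RANSAC ellipse-centre vs the mid-rim prediction"""
    g=cv2.cvtColor(cv2.imread(f'pics/{n}{tag}.png'),cv2.COLOR_BGR2GRAY).astype(np.float32)
    c=proj(m,O+zc*ax)[0];C=proj(m,circ(O+zc*ax,ax,r0));pts=[]
    for p in C[:-1]:
        s=np.linspace(.7,1.3,61);q=c+(p-c)*s[:,None];v=cv2.remap(g,q[:,:1].astype(np.float32),q[:,1:].astype(np.float32),cv2.INTER_CUBIC)[:,0]
        pts.append(q[np.argmax(v)])
    pts=np.float32(pts);keep=np.ones(len(pts),bool)
    for _ in range(4):
        el=cv2.fitEllipseDirect(pts[keep]);a=np.radians(el[2]);w=(pts-el[0])@np.array([[np.cos(a),-np.sin(a)],[np.sin(a),np.cos(a)]])
        f=np.hypot(*(w/(np.array(el[1])/2)).T);keep=abs(f-1)<.1
    pe=cv2.fitEllipseDirect(np.float32(C))
    print(n,'fit',np.round([*el[0],*el[1],el[2]],1),keep.sum(),'pred',np.round([*pe[0],*pe[1],pe[2]],1),'px per mm axial',((proj(m,O+(zc+.01)*ax)-proj(m,O+zc*ax))/10).round(3))
E
python3 - <<'E'
from chk import *
print('before: large rim');rim('0','scene',ms,.080,.0345);rim('0','top',mt,.080,.0345)
print('now: medium mouth');rim('6','scene',ms,.108,.0285)
print('medium collar');rim('6','scene',ms,.084,.0375)
g=cv2.cvtColor(cv2.imread('pics/top6.png'),cv2.COLOR_BGR2GRAY)[205:255:3,205:262:3]
print('\n'.join(' '.join(f'{v//10:2d}' for v in r) for r in g))
E
```

```text
before: large rim
scene fit [273.4 292.7  35.6  51.3 130.5] 34 pred [272.1 295.3  33.2  42.4 137.1] px per mm axial [[ 0.288 -0.269]]
top fit [231.4 228.4  29.7  40.7  70.2] 27 pred [231.3 226.7  30.2  32.4  90.1] px per mm axial [[0.006 0.16 ]]
now: medium mouth
scene fit [280.2 285.1  27.   41.6 125.3] 35 pred [280.3 287.5  27.6  35.9 137. ] px per mm axial [[ 0.302 -0.282]]
medium collar
scene fit [274.6 291.2  35.1  52.  135.4] 24 pred [273.2 294.3  36.1  46.2 137.1] px per mm axial [[ 0.29  -0.271]]
14 14 14 13 13  7 12 15 15 15  7 12 15 15 15 15 15 15 15
13 13 14 14 11  6 13 14 15 13  6 14 15 15 15 15 15 15 15
13 14 13 13 10  7 14 14 14 12  6 14 14 14 15 15 15 15 15
13 13 13 13  7  7 13 14 13 11  8 14 14 14 14 14 14 15 15
15 13 13 13  6  8 13 13 13 10  9 13 13 14 13 14 14 14 14
15 14 13 13  8  9 13 13 13  9 10 13 13 13 13 13 13 14 14
15 14 13 14 14  9 12 12 12  7 11 13 13 13 13 13 13 13 13
15 14 12 13 14  8 11 12 11  7 11 12 12 12 12 12 13 12 13
15 15 14 13 14  8 11 11 11  7 10 11 11 11 12 12 12 12 12
15 15 14 12 13 10 10 10 10  7  9 10 10 11 11 11 11 11 12
15 15 14 13  7  7  8  7  7  9  8  9  9  9  9 10 10 10 10
15 15 15 15  6  7  8  7  7  6  8  7  7  8  8  9  9  9  9
15 15 15 13  6  7  7  8  7  6  6  6  6  5  5  6  7  7  8
15 15 15 13 10 13 13 10  6  5  7  6  4  5  5  4  5  7  9
15 15 15 13 12 13 14 13 10  5  5  5  5  5  4  4  5  7  9
15 15 15 13 12 14 13 12  8  6  6  6  4  5  5  4  6  6 12
15 15 15 12 13 14 13 11  8  7  6  5  4  5  4  6  6  6 14
```

```bash
python3 -m handwheel '[[0.4,0.4,0,0,0],[0.77,0.8,0,0,0],[0.77,0.98,0,0,0],[0.77,0.98,0,0,0],[0.77,1,0,0,0],[0.77,1,0,0,0],[0.77,1,0,0,0]]'>/dev/null; python3 -m handwheel '[[0,0.06,-0.3,0,0],[0,0.06,-0.55,0,0],[0,0.06,-0.65,0,0],[0,0.06,-0.65,0,0],[0,0.06,-0.65,0,0]]'; python3 -m handwheel '[[0,0,-0.1,0,0],[0,0,-0.1,0,0],[0,0,-0.1,0,0]]';  python3 -m handwheel '[[0,0,-0.08,0,0],[0,0,-0.08,0,0],[0,0,-0.08,0,0]]'
```

```text
time: 11.5
tool_pos: [0.5645, 0.0971, 0.1813]
eef_rot: [0.991, 0.136, 0.001, 0.0]
wrist_force: [-0.5, -0.9, 0.1]
gripper_width: 0.0021
grip_force: 0.0
time: 11.8
tool_pos: [0.5654, 0.0978, 0.1694]
eef_rot: [0.991, 0.136, 0.002, 0.0]
wrist_force: [1.7, 0.9, 3.5]
gripper_width: 0.0005
grip_force: 1.6
time: 12.1
tool_pos: [0.569, 0.0984, 0.1615]
eef_rot: [0.991, 0.136, 0.006, 0.0]
wrist_force: [5.4, 0.6, 7.0]
gripper_width: 0.0006
grip_force: 4.5
```

```bash
python3 -m handwheel '[[0,0,0.15,0,0],[-0.16,-0.055,0.15,0,0],[-0.16,-0.055,0.12,0,0],[-0.16,-0.055,0.12,0,0]]'; python3 -m handwheel '[[0.045,0.012,-0.075,0,0],[0.045,0.012,-0.075,0,0],[0.045,0.012,-0.075,0,0]]';python3 -m handwheel '[[0.03,0.008,-0.05,0,0],[0.03,0.008,-0.05,0,0],[0.03,0.008,-0.05,0,0]]';python3 -m handwheel '[[0.04,0.01,-0.06,0,0],[0.04,0.01,-0.06,0,0],[0.04,0.01,-0.06,0,0]]'
```

```text
time: 12.5
tool_pos: [0.5439, 0.091, 0.1722]
eef_rot: [0.991, 0.136, -0.001, -0.0]
wrist_force: [-0.9, -0.6, 1.1]
gripper_width: 0.0007
grip_force: 0.0
time: 12.8
tool_pos: [0.5479, 0.0917, 0.163]
eef_rot: [0.991, 0.137, -0.003, 0.001]
wrist_force: [-5.3, -2.6, 5.3]
gripper_width: 0.0005
grip_force: 3.5
time: 13.1
tool_pos: [0.5483, 0.0911, 0.1572]
eef_rot: [0.991, 0.137, -0.007, 0.002]
wrist_force: [-11.6, -5.3, 10.8]
gripper_width: 0.0008
grip_force: 8.0
time: 13.4
tool_pos: [0.5509, 0.0925, 0.1493]
eef_rot: [0.991, 0.137, -0.009, 0.001]
wrist_force: [-14.2, -5.4, 11.5]
gripper_width: 0.0001
grip_force: 9.7
```

```bash
python3 -m handwheel '[[0,0,0.3,0,0],[0,0,0.35,0,0.53],[-0.22,-0.07,0.35,0,0.53],[-0.22,-0.07,0.35,0,0.53],[-0.22,-0.07,0.25,0,0.53],[-0.22,-0.07,0.2,0,0.53],[-0.22,-0.07,0.2,0,0.53]]'; python3 -m handwheel '[[0.045,0.012,-0.075,0,0.53],[0.045,0.012,-0.075,0,0.53],[0.045,0.012,-0.075,0,0.53]]'
```

```text
time: 14.1
tool_pos: [0.5317, 0.0864, 0.1726]
eef_rot: [0.991, 0.136, -0.002, -0.0]
wrist_force: [0.2, -0.5, 0.2]
gripper_width: 0.045
grip_force: 0.0
time: 14.4
tool_pos: [0.5377, 0.0878, 0.1652]
eef_rot: [0.991, 0.137, -0.0, 0.0]
wrist_force: [-0.4, 0.0, 0.2]
gripper_width: 0.0496
grip_force: 0.0
```

```bash
python3 -m handwheel '[[0.03,0.008,-0.05,0,0.53],[0.03,0.008,-0.05,0,0.53],[0.03,0.008,-0.05,0,0.53]]'
```

```text
time: 14.7
tool_pos: [0.5403, 0.0891, 0.1616]
eef_rot: [0.991, 0.137, -0.0, -0.0]
wrist_force: [-4.9, 0.2, 11.6]
gripper_width: 0.0502
grip_force: 8.1
```

```bash
python3 -m handwheel '[[0.04,0.01,-0.07,0,0.53],[0.04,0.01,-0.07,0,0.53],[0.04,0.01,-0.07,0,0.53]]'; python3 -m handwheel '[[0.03,0.008,-0.07,0,0.53],[0.03,0.008,-0.07,0,0.53],[0.03,0.008,-0.07,0,0.53]]'
```

```text
time: 15.0
tool_pos: [0.5427, 0.0896, 0.1573]
eef_rot: [0.991, 0.137, -0.002, 0.0]
wrist_force: [-14.6, -2.2, 34.9]
gripper_width: 0.0503
grip_force: 116.3
time: 15.3
tool_pos: [0.5433, 0.0898, 0.1565]
eef_rot: [0.99, 0.138, -0.003, 0.001]
wrist_force: [-32.3, -7.8, 79.0]
gripper_width: 0.0501
grip_force: 135.3
```

The medium cup went in another ~5 mm and stopped hard at axial 106–107 mm, against 108 expected with the calibration error, so it is seated. Next is the small cup: retreat, cross the fence, and check its position with the wrist camera numerically.

```bash
python3 -m handwheel '[[-0.1,-0.03,0.2,0,0.53],[-0.15,-0.04,0.5,0,0.53],[-0.15,-0.04,0.8,0,1],[-0.3,-0.5,0.8,0,1],[-0.5,-0.9,0.8,0,1],[-0.5,-1,0.8,0,1],[-0.5,-1,0.8,0,1]]'; python3 -m handwheel '[[0,-0.4,0,0,1],[-0.1,-0.8,0,0,1],[-0.1,-1,0,0,1],[-0.1,-1,0,0,1],[-0.1,-1,0,0,1]]'
python3 - <<'E'
from chk import *
s=bot.get_state();print(s['time'],s['tool_pos'])
for n in('top','scene','wrist'):
    cv2.imwrite(f'pics/{n}7.png',imaging.camera(n)[:,:,::-1])
m=imaging.camera_model('wrist');np.save('wrist7.npy',m,allow_pickle=True)
p=lambda f,x,y,x1,y1,k:print('\n'.join(' '.join(f'{v//10:2d}' for v in r) for r in cv2.cvtColor(cv2.imread(f),cv2.COLOR_BGR2GRAY)[y:y1:k,x:x1:k]))
p('pics/scene7.png',250,265,306,318,2)
print('wrist');p('pics/wrist7.png',220,140,430,330,5)
E
```

```text
time: 16.0
tool_pos: [0.4889, -0.0316, 0.2393]
eef_rot: [0.991, 0.135, 0.0, 0.001]
wrist_force: [-0.2, 0.6, 0.3]
gripper_width: 0.0864
grip_force: 0.0
time: 16.5
tool_pos: [0.4779, -0.1484, 0.2387]
eef_rot: [0.991, 0.136, 0.0, -0.001]
wrist_force: [0.6, 0.9, 0.3]
gripper_width: 0.0941
grip_force: 0.0
16.5 [ 0.47793578 -0.14840318  0.2387369 ]
23 24 23 24 23 23 23 20 15 11 10 10 10 10 11 11 11 11 11 11 11 12 12 12 12 12 12 13
23 23 23 23 24 24 24 24 23 21 19 13 11 10 10 10 10 11 11 11 11 11 11 11 12 12 12 12
23 23 23 23 24 24 24 24 24 24 24 23 21 15 13 10 10 10 10 11 11 11 11 11 11 11 11 12
24 24 23 24 23 24 24 24 24 24 23 23 23 21 20 16 13 12 10 10 10 10 11 11 11 11 11 11
24 23 23 24 24 24 24 23 23 23 21 18 14 12 12 13 15 18 16 12 10 10 10 10 10 11 11 11
24 24 24 24 23 23 22 21 21 20 14  9  8  8  9  9  9 11 15 18 19 15 11 10 10 10 10 11
24 24 24 23 22 22 21 20 19 16  8  8  8  9  9  9  9 10 10 13 19 23 21 19 14 11 10 10
24 24 24 22 22 22 21 17 19 12  8  8  9  9  9 10 10 11 11 12 13 21 24 24 23 21 15 13
24 24 23 21 21 21 17 15 19  9  8  9  9 10 10 10 11 11 12 12 13 15 22 24 24 24 23 23
[... 5606 characters left out ...]
3 14 15 16 19 22 23 22 23 23 22 22 23 22 23 23 23 23 23 22 22  5  6  5
 3  3  3 15 15 15 13  8  8 10 11 10 10  9  8  8  7  7  7  6  9 12 13 14 15 16 18 22 22 23 23 23 22 23 22 23 23 22 22  6  5  5
 3  3  6 15 22 22 18  8  8 12 12 12 11 10 10  9 10  9  9  9  8  7  7  7 10 13 13 14 15 14 16 18 22 22 22 23 22 22 22 17  5  4
 3  3  9 22 21 22 11  8 12 11 12 12 12 12 12 12 11 10 10  9 10  9  9  8  8  7  7  7  8 10 12 13 13 14 15 16 17 21 20 22  6  4
 3  6 16 17 17 17  7 11 13 11 12 12 12 13 13 12 13 13 12 11 11 11 10 10 10 10  9  8  8  9  8  7  7  7  9 11 12 13 13 14 13  5
 3  7 15 21 21 18 16 10 11 11 11 13 13 12 12 12 12 12 11 11 12 12 12 11 12 12 11 11 11 10 11 10 10  9  9  8  7  7  6  7  9  5
```

Medium mouth in the scene picture is now centred at (281,288) against (280.3,287.5) predicted, so it is nested. The small mouth in the wrist view is near (318,236).

Run:
```python
from h import *
m=np.load('wrist7.npy',allow_pickle=True).item();print(wplane(m,(318.5,236),.068),bot.get_state()['tool_pos'])
```

```text
[ 0.46917407 -0.14591286  0.068     ] [ 0.47773975 -0.14766266  0.23888791]
```

```bash
python3 -m handwheel '[[-0.09,0,-0.4,0,1],[-0.09,0.005,-0.8,0,1],[-0.09,0.005,-0.9,0,1],[-0.09,0.005,-0.9,0,1],[-0.09,0.005,-0.9,0,1]]'; python3 -m handwheel '[[0,0,-0.3,0,1],[0,0,-0.55,0,1],[0,0,-0.55,0,1],[0,0,-0.55,0,1],[0,0,-0.55,0,0],[0,0,-0.55,0,0],[0,0,-0.55,0,0],[0,0,-0.55,0,0],[0,0,-0.55,0,0],[0,0,-0.55,0,0],[0,0,-0.55,0,0],[0,0,-0.55,0,0]]'
```

```text
time: 17.15
tool_pos: [0.4684, -0.1488, 0.1326]
eef_rot: [0.991, 0.137, 0.001, 0.001]
wrist_force: [0.4, -0.1, -0.3]
gripper_width: 0.0941
grip_force: 0.0
time: 18.35
tool_pos: [0.4666, -0.1486, 0.0649]
eef_rot: [0.991, 0.136, -0.0, -0.0]
wrist_force: [0.5, 0.2, 0.5]
gripper_width: 0.0462
grip_force: 30.0
```

```bash
python3 -m handwheel '[[0,0,0.4,0,0],[0,0,0.8,0,0],[0,0,1,0,0],[0,0,1,0,0]]'
python3 - <<'E'
from h import *
im=imaging.camera('wrist');cv2.imwrite('pics/w8.png',im[:,:,::-1])
g=cv2.cvtColor(im,cv2.COLOR_RGB2GRAY)[200:360:5,240:410:5]
print('\n'.join(' '.join(f'{v//10:2d}' for v in r) for r in g))
E
```

```text
time: 18.75
tool_pos: [0.469, -0.1498, 0.1885]
eef_rot: [0.991, 0.136, 0.003, 0.002]
wrist_force: [1.5, -1.0, -1.1]
gripper_width: 0.0462
grip_force: 30.0
 9  9 16 16 17 16 16 14 13 13 13 13 16 16 16 16 16 16 16 16 16 15 16 16 17 16 16 16 17 17 17 17 16 16
 9 11 14 13 14 15 13 13 13 13 13 13 13 13 13 17 15 13 13 13 13 14 15 16 16 16 17 16 16 17 17 17 17 17
 8 13 13 13 13 13 13 13 13 13 13 13 13 13 13 13 13 13 13 14 13 13 15 16 16 16 16 17 17 17 16 17 17 17
 8 14 13 13 13 20 16 21 13 13 13 13 13 13 13 14 14 13 13 13 13 13 16 16 16 16 17 18 22 22 18 17 17 17
10 14 13 20 22 22 22 22 17 14 14 14 13 13 13 14 13 13 13 13 13 13 16 19 17 18 19 23 23 23 23 23 21 16
17 22 22 22 22 22 22 22 22 22 22 22 21 12 12 13 14 13 12 12 11 15 23 23 23 23 23 23 23 23 23 23 23 23
22 22 22 22 22 22 22 22 22 22 21 14 15 15 15 15 15 15 14 15 15 13 17 23 23 23 23 23 23 23 23 23 23 23
22 22 22 22 22 22 22 22 22 15 15 15 15 15 15 15 14 12 12 12 12 12 12 12 21 23 23 23 23 23 23 23 23 23
22 22 22 22 22 22 22 22 14 15 15 15 15 14 15 14 14 12 12 12 12 12 12 12 12 17 23 23 23 23 23 23 23 23
22 22 22 22 22 22 22 14 12 
[... 1618 characters left out ...]
2  2  3 11 10 11  7  7  7  7  7  7  7  7  8  7  7  7  7  8 11 13 13  4  3  3  6  8  8  9
 8  8  8  3  2  2  5 12 13 13 12  8  7  7  7  7  7  7  7  7  7  7  8 11  6  5  5  3  3  3  3  8  9  8
 8  8  7  2  2  2  9 13 13 13 13 20 20  8  7  7  7  7  7  7  8 11 11  8  8  8  8  7  3  3  4  7  8  8
 8  8  5  2  2  2 13 13 13 13 13 12 12 20 22 11 11 10 11 11 11 11 10 11 11 11 10 10  3  3  3  5  8  8
 8  8  5  2  2  2 13 12 11 11 12 15 14 14 13 11 11 11 12 12 12 12 11 12 12 11 11 11  3  3  3  5  8  8
 4  4  4  3  3  4  8 10 10 11 12 13 13 12 12 12 10 10  9 10 11 11 12 12 11 10 11 11  6  3  3  4  5  5
 4  4  4  4  4  4  4  4  4  4  4  4  4  4  4  4  4  4  4  4  4  4  4  5  4  4  5  5  5  5  5  5  5  5
```

The small cup is held upright and centred. I carry it over the medium mouth.

```bash
python3 -m handwheel '[[0,0.2,0.3,0,0],[0.15,0.6,0.32,0,0],[0.29,0.98,0.32,0,0],[0.29,0.98,0.32,0,0],[0.29,0.98,0.32,0,0]]' >/dev/null; python3 -m handwheel '[[0.1,0.4,0,0,0],[0.2,0.8,0,0,0],[0.29,0.98,0,0,0],[0.29,0.98,0,0,0],[0.29,0.98,0,0,0]]'
```

```text
time: 19.8
tool_pos: [0.5354, 0.085, 0.2219]
eef_rot: [0.991, 0.136, -0.002, 0.001]
wrist_force: [-0.3, -0.4, -1.5]
gripper_width: 0.0463
grip_force: 30.0
```

```bash
python3 -m handwheel '[[0.022,0.022,-0.1,0,0],[0.022,0.022,-0.2,0,0],[0.022,0.022,-0.28,0,0],[0.022,0.022,-0.31,0,0],[0.022,0.022,-0.31,0,0],[0.022,0.022,-0.31,0,0]]'
```

```text
time: 20.4
tool_pos: [0.5386, 0.0888, 0.1858]
eef_rot: [0.991, 0.136, -0.0, 0.0]
wrist_force: [-2.7, -0.5, 1.1]
gripper_width: 0.0462
grip_force: 30.0
```

```bash
python3 -m handwheel '[[-0.05,-0.015,-0.02,0,0],[-0.104,-0.03,-0.03,0,0],[-0.104,-0.03,-0.03,0,0],[-0.104,-0.03,-0.03,0,0]]'; python3 -m handwheel '[[-0.03,-0.008,-0.013,0,0],[-0.06,-0.016,-0.025,0,0],[-0.06,-0.016,-0.025,0,0]]';python3 -m handwheel '[[-0.03,-0.008,-0.02,0,0],[-0.07,-0.018,-0.04,0,0],[-0.07,-0.018,-0.04,0,0],[-0.07,-0.018,-0.04,0,0]]'
python3 - <<'E'
from h import *
im=imaging.camera('wrist');cv2.imwrite('pics/w9.png',im[:,:,::-1]);cv2.imwrite('pics/scene9.png',imaging.camera('scene')[:,:,::-1])
g=cv2.cvtColor(im,cv2.COLOR_RGB2GRAY)[140:360:5,240:410:5]
print('\n'.join(' '.join(f'{v//10:2d}' for v in r) for r in g))
E
```

```text
time: 20.8
tool_pos: [0.528, 0.0857, 0.1834]
eef_rot: [0.991, 0.136, 0.002, 0.0]
wrist_force: [2.6, 0.4, 0.9]
gripper_width: 0.0462
grip_force: 30.0
time: 21.1
tool_pos: [0.5219, 0.0842, 0.1823]
eef_rot: [0.991, 0.136, 0.004, 0.0]
wrist_force: [3.2, 2.0, 10.3]
gripper_width: 0.046
grip_force: 30.0
time: 21.5
tool_pos: [0.5133, 0.0815, 0.1776]
eef_rot: [0.991, 0.137, 0.004, 0.001]
wrist_force: [2.5, -0.4, 10.6]
gripper_width: 0.0461
grip_force: 30.0
23 23 23 23 15 13 13  9  7 10 10 11 11 11 11 11 11 11 11 11 11 11 11 10  8  6 13 13 12 14 17 16 16 23
23 23 23 23 14 14 13  7  8 10 10 11 11 11 11 11 11 11 11 11 11 11 10 10 10  7 12 13 13 13 17 16 16 18
20 18 21 19 15 13 13  7  9 10 11 11 11 11 11 11 11 11 11 11 11 11 11 10 10  9 10 13 12 13 17 16 16 19
18 18 18 17 16 13 11  8 10 10 10 11 12 13 13 13 12 13 13 13 12 11 10 10 10  9  8 13 13 13 16 17 17 17
18 18 18 18 16 13 11  9 10 10 11 13 11 12 11 12 12 12 12 11 10 12 13 11 10 10  7 13 13 14 17 17 17 17
18 18 18 18 16 11 10  9 10 13 11 11 11 12 12 12 12 12 12 12 12 11 10 11 12 10  9 12 14 14 17 17 17 17
18 18 18 18 16 11 10 10 12  9 11 11
[... 3140 characters left out ...]
2  3  3 16 16 14 11  8  8  9 10  9 10 10 10 10  9  9  8 10 20 23 23  4  4  4  6  8  8  9
 8  8  8  3  3  3  5 16 16 15 16 15 11 10  9  9 10  9 10  9 10 16 18 21 23 23 23  9  4  3  4  8  8  8
 8  8  7  3  3  3 12 16 16 15 16 16 16 18 19 18 16 15 19 19 19 22 23 23 23 23 23 20  3  4  4  8  8  8
 8  8  5  2  2  3 16 16 16 16 16 16 16 16 16 16 16 16 16 16 20 23 23 23 23 23 23 23  3  3  3  5  8  9
 8  7  6  3  2  3 16 16 16 16 16 16 16 16 16 16 16 16 16 16 23 23 23 23 23 23 23 23  5  3  3  6  8  8
 4  4  4  3  3  5 12 13 13 14 14 14 14 15 15 15 15 15 15 15 22 22 22 22 21 21 20 19  9  4  4  5  5  5
 4  5  5  4  4  4  4  4  4  4  5  5  5  4  4  5  5  5  5  5  5  5  5  5  5  5  5  5  5  6  5  5  5  5
```

Run:
```python
import cv2,numpy as np
w=cv2.imread('pics/w9.png')[120:360,220:420];s=cv2.imread('pics/scene9.png')[215:335,210:330]
cv2.imwrite('pics/c10.png',np.hstack([cv2.resize(w,(400,480),interpolation=cv2.INTER_CUBIC),cv2.resize(s,(400,480),interpolation=cv2.INTER_CUBIC)]))
```

```text
(no output)
```

View pics/c10.png

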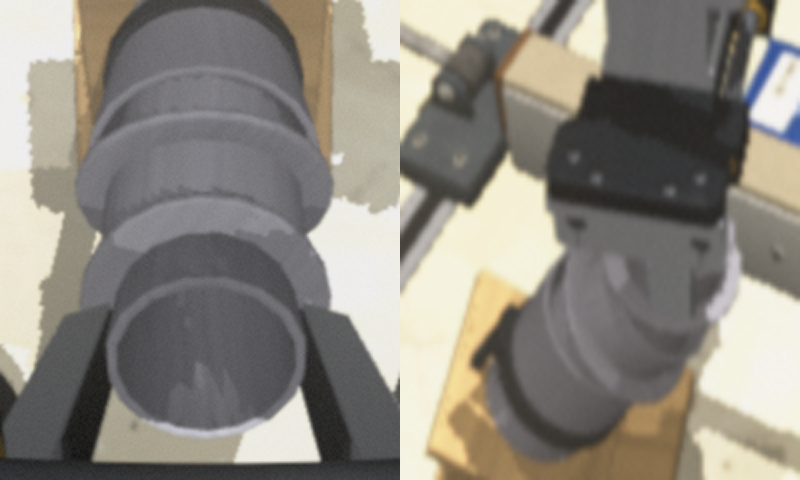

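The view shows the small cup's bottom in the medium mouth, tilted about 20°. The levering has rocked the medium cup, leaving a gap at its collar on the high side. I push in along the axis to straighten and reseat both.

```bash
python3 -m handwheel '[[0.03,0.006,-0.03,0,0],[0.06,0.012,-0.06,0,0],[0.088,0.02,-0.09,0,0],[0.088,0.02,-0.09,0,0],[0.088,0.02,-0.09,0,0]]'; python3 -m handwheel '[[0.03,0.008,-0.045,0,0],[0.05,0.014,-0.08,0,0],[0.05,0.014,-0.08,0,0],[0.05,0.014,-0.08,0,0]]'
```

```text
time: 22.1
tool_pos: [0.522, 0.0838, 0.1647]
eef_rot: [0.991, 0.136, 0.001, 0.0]
wrist_force: [1.6, -0.6, 5.4]
gripper_width: 0.0458
grip_force: 30.0
time: 22.5
tool_pos: [0.5239, 0.0842, 0.1567]
eef_rot: [0.991, 0.137, -0.003, 0.001]
wrist_force: [-9.6, -4.4, 20.5]
gripper_width: 0.0464
grip_force: 38.0
```

```bash
python3 -m handwheel '[[0.04,0.01,-0.03,0,0],[0.06,0.015,-0.06,0,0],[0.06,0.015,-0.06,0,0],[0.06,0.015,-0.06,0,0]]'
python3 - <<'E'
from h import *
im=imaging.camera('wrist');cv2.imwrite('pics/w11.png',im[:,:,::-1])
g=cv2.cvtColor(im,cv2.COLOR_RGB2GRAY)[120:350:4,250:400:5]
print('\n'.join(f'{120+4*i} '+' '.join(f'{v//10:2d}' for v in r) for i,r in enumerate(g)))
E
```

```text
time: 22.9
tool_pos: [0.5249, 0.0845, 0.156]
eef_rot: [0.99, 0.137, -0.008, 0.002]
wrist_force: [-30.1, -8.6, 64.3]
gripper_width: 0.046
grip_force: 57.7
120 23 12 12 12 12 12 12 12 12 12 11  9  8  6  6  6  8  8 11 11 12 11 11 11 11 12 12 12 13 17
124 22 12 12 12 12 12 12 12 12 11 10  6  6  7  6  7  6  6 11 11 11 12 11 12 12 12 12 12 14 16
128 22 13 13 12 12 12 12 12 10 10  9  6  6  6  7  6  6  6  8 11 10 11 12 12 12 12 12 12 13 17
132 23 12 12 12 12 12 13 10  9  6  6  6  6  6  6  6  6  6  5  6  8 10 12 12 12 12 12 12 13 16
136 23 12 12 12 13 12 19  8  6  6  6  6  6  6  6  6  6  6  6  6  6  7 11 12 12 12 12 12 14 16
140 23 12 13 13 13 13 15  6  6  6  6  9 10 11 11 12 11 10  7  6  6  6  7 12 12 12 12 12 14 16
144 21 12 12 13 13 11  6  6  6  9 11 11 11 11 11 11 11 11 11 10  7  6  6  9 12 12 12 12 15 17
148 17 13 13 13 13  8  6  7 10 11 11 11 11 11 11 11 11 11 11 11 11  7  6  5 12 12 12 12 14 17
152 17 14 13 13 12  6  7 10 10 11 11 11 11 11 11 11 11 11 11 11 11 10  7  6  9 13 13 12 14 16
156 17 14 13 13  8  7 10 10 11 11 11 11 11 11 11 11 11 11 11 11 11 10 10  6  6 13 13 12 14 17
160 18
[... 3805 characters left out ...]
 14 13 13 12 11 11  8 10 22  4  4  4  8  8
324  8  7  3  3  3 17 13 14 10 11 12 12 13 13 14 13 14 13 13 12 11 11 12 16 23  4  4  4  7  8
328  8  4  3  3  3 17 16 16 17 12 12 12 13 13 14 13 14 13 13 12 12 17 21 23 23  6  4  4  4  8
332  8  3  3  3  8 16 16 16 16 17 17 14 14 13 13 13 14 14 14 17 19 22 23 23 23 14  4  4  3  8
336  7  3  3  3 13 16 16 16 16 16 16 16 17 17 17 17 17 16 16 23 23 23 23 23 23 21  4  4  4  7
340  5  3  3  2 16 16 16 16 16 16 16 16 16 16 16 16 16 16 16 23 23 23 23 23 23 23  4  4  3  5
344  5  3  2  3 16 16 16 16 16 16 16 16 16 16 16 16 16 16 18 23 23 23 23 23 23 23  4  4  4  5
348  6  2  2  5 16 16 16 13 16 16 16 16 16 16 16 16 16 16 22 23 23 23 23 23 23 23 10  3  4  6
```

```bash
python3 -m handwheel '[[-0.05,-0.015,0.05,0,0],[-0.085,-0.025,0.075,0,0],[-0.085,-0.025,0.075,0,0]]'; python3 -m handwheel '[[0,0,0,0,0.9],[0,0,0,0,0.9],[0,0,0,0,0.9],[0,0,0,0,0.9],[0,0,0,0,0.9],[0,0,0.2,0,0.9],[0,0,0.45,0,0.9],[0,0,0.45,0,0.41],[0,0,0.45,0,0.41],[0,0,0.45,0,0.41],[0,0,0.45,0,0.41],[0,0,0.45,0,0.41]]'
```

```text
time: 23.25
tool_pos: [0.523, 0.0844, 0.1558]
eef_rot: [0.991, 0.136, -0.001, -0.0]
wrist_force: [0.8, 0.0, -1.5]
gripper_width: 0.0461
grip_force: 51.5
time: 24.45
tool_pos: [0.5238, 0.0844, 0.209]
eef_rot: [0.991, 0.136, -0.001, -0.0]
wrist_force: [-0.2, 0.6, 0.2]
gripper_width: 0.0483
grip_force: 0.0
```

```bash
python3 -m handwheel '[[-0.03,-0.014,0,0,0.41],[-0.03,-0.014,-0.1,0,0.41],[-0.03,-0.014,-0.175,0,0.41],[-0.03,-0.014,-0.175,0,0.41]]'; python3 -m handwheel '[[0.05,0.014,-0.085,0,0.41],[0.05,0.014,-0.085,0,0.41],[0.05,0.014,-0.085,0,0.41]]'; python3 -m handwheel '[[0.03,0.008,-0.05,0,0.41],[0.03,0.008,-0.05,0,0.41],[0.03,0.008,-0.05,0,0.41]]'
```

```text
time: 24.85
tool_pos: [0.5193, 0.0827, 0.1871]
eef_rot: [0.991, 0.136, -0.002, -0.0]
wrist_force: [0.3, 0.0, -0.6]
gripper_width: 0.0384
grip_force: 0.0
time: 25.15
tool_pos: [0.5264, 0.0852, 0.1798]
eef_rot: [0.991, 0.136, -0.0, -0.001]
wrist_force: [-4.3, 1.2, 7.8]
gripper_width: 0.0385
grip_force: 7.5
time: 25.45
tool_pos: [0.5273, 0.0854, 0.1787]
eef_rot: [0.991, 0.137, -0.002, 0.0]
wrist_force: [-15.8, -0.9, 38.2]
gripper_width: 0.0385
grip_force: 22.4
```

```bash
python3 -m handwheel '[[0.03,0.008,-0.06,0,0.41],[0.03,0.008,-0.07,0,0.41],[0.03,0.008,-0.07,0,0.41]]'
```

```text
time: 25.75
tool_pos: [0.5279, 0.0855, 0.1779]
eef_rot: [0.991, 0.137, -0.003, 0.001]
wrist_force: [-31.7, -4.2, 81.3]
gripper_width: 0.0389
grip_force: 42.4
```

The hard stop is at axial 132.9 mm. The medium's hard stop plus 26 mm gives 132.2 mm, so the small cup is seated within a millimetre. I retreat clear of the cups and verify with the cameras.

```bash
python3 -m handwheel '[[-0.1,-0.03,0.2,0,0.41],[-0.15,-0.04,0.5,0,0.41],[-0.15,-0.04,0.9,0,0.41],[-0.5,-0.5,0.9,0,0.41],[-1,-1,0.9,0,0.41],[-1,-1,0.9,0,0.41],[-1,-1,0.9,0,0.41]]'>/dev/null;  python3 -m handwheel '[[-0.4,-0.4,0,0,0.41],[-0.6,-0.8,0,0,0.41],[-0.6,-1,0,0,0.41],[-0.6,-1,0,0,0.41]]'
python3 - <<'E'
from chk import *
for n in('top','scene'): cv2.imwrite(f'pics/{n}12.png',imaging.camera(n)[:,:,::-1])
for z,r in((.134,.0225),(.112,.033),(.108,.03),(.084,.039),(.08,.036)):
    for n,m in(('scene',ms),('top',mt)):
        P=proj(m,circ(O+z*ax,ax,r));print(n,z,'bbox',P.min(0).round(),P.max(0).round())
p=lambda f,x,y,x1,y1,k:print('\n'.join(f'{y+k*i} '+' '.join(f'{v//10:2d}' for v in r) for i,r in enumerate(cv2.cvtColor(cv2.imread(f),cv2.COLOR_BGR2GRAY)[y:y1:k,x:x1:k])))
p('pics/scene12.png',246,258,312,322,2)
print('top x from 205');p('pics/top12.png',205,205,262,258,2)
E
```

```text
time: 26.85
tool_pos: [0.3419, -0.1581, 0.2726]
eef_rot: [0.991, 0.133, 0.0, 0.002]
wrist_force: [0.1, 0.3, -1.8]
gripper_width: 0.0387
grip_force: 0.0
scene 0.134 bbox [276. 267.] [301. 293.]
top 0.134 bbox [221. 226.] [243. 246.]
scene 0.112 bbox [263. 268.] [300. 305.]
top 0.112 bbox [216. 217.] [247. 247.]
scene 0.108 bbox [264. 271.] [297. 304.]
top 0.108 bbox [217. 218.] [246. 245.]
scene 0.084 bbox [252. 273.] [294. 316.]
top 0.084 bbox [213. 210.] [250. 244.]
scene 0.08 bbox [252. 275.] [292. 315.]
top 0.08 bbox [214. 211.] [248. 242.]
258 20 15 11 10 10 10 11 10 11 11 11 11 11 11 11 11 11 12 12 12 12 12 13 13 14 16 15 15 14 15 17 19 20
260 23 23 21 19 13 10 10 10 10 11 11 11 11 11 11 11 11 11 11 12 12 12 12 12 12 13 13 15 16 16 15 14 16
262 23 23 23 23 23 20 15 12 10 10 10 10 10 11 11 11 11 11 11 11 12 12 12 12 12 12 12 13 13 14 15 16 16
264 23 23 23 23 23 23 23 23 19 13 11 10 10 10 10 11 11 11 11 11 11 11 12 12 12 12 12 12 12 12 13 13 14
266 23 23 23 23 23 23 24 24 23 23 21 15 13 10 10 10 10 11 11 12 14 14 13 13 12 12 12 12 12 12 12 13 13
268 23 23 23 23 23 23 23 23 24 24 2
[... 4517 characters left out ...]
 11 10  8  9  9 10 10 10 10 10  9 11  9 10 10 10 14 14 14 13 10
245 15 15 15 15 15 13 14 13 13 12  8  8  9  9  9 10 10  9  9 10  9  9 10 11 11 11 12 13 15
247 15 15 15 15 15 13 14 13 13 12 12  8  9  9 10 10 10 11 11  9  7  8  8 13 14 15 15 15 15
249 15 15 15 15 15 14 13 11 13 13 13 12 12 10 10 11 13 11  8  8 10 12 15 15 15 15 15 15 15
251 15 15 15 15 15 14 11  7 12 13 14 14 13 13 11 10 11  9 10 10 15 15 15 15 15 15 15 15 15
253 15 15 15 15 15 15 13 12 13 13 12 10 11 13 14 15 15 15 15 15 15 15 15 15 15 15 15 15 15
255 15 15 15 15 15 15 13 11 10 12 13 15 15 15 15 15 15 15 15 15 15 15 15 15 15 15 15 15 15
257 15 15 15 15 15 15 15 14 15 15 15 15 15 15 15 14 15 15 15 15 15 15 15 15 15 15 15 15 15
```

Run:
```python
from chk import *
xl=np.array([np.cos(t)*np.cos(yaw),np.cos(t)*np.sin(yaw),np.sin(t)])
for nm,z,r,s in(('small mouth midrim',.134,.0225,-.007),('small collar',.112,.033,-.007),('med collar',.084,.039,-.0035),('large rim',.08,.036,0)):
    for n,m in(('scene',ms),('top',mt)):
        P=proj(m,circ(O+z*ax+s*xl,ax,r));print(nm,n,P.min(0).round(1),P.max(0).round(1))
for n,m in(('scene',ms),('top',mt)):
    c=O+.12*ax;print(n,'px per mm xl',(proj(m,c+.01*xl)-proj(m,c))/10,'ax',(proj(m,c+.01*ax)-proj(m,c))/10)
# subpixel: profiles along the symmetry line of the top image and the scene image (grey)
def prof(n,m,a,b,N):
    g=cv2.cvtColor(cv2.imread(f'pics/{n}12.png'),cv2.COLOR_BGR2GRAY);q=np.linspace(a,b,N).astype(np.float32)
    v=cv2.remap(g,q[:,:1],q[:,1:],cv2.INTER_LINEAR)[:,0];print(n,a,b,' '.join(map(str,v)))
prof('top',mt,(233,200),(233,256),57)
```

```text
small mouth midrim scene [279.6 269.1] [304.8 294.9]
small mouth midrim top [221.7 228.6] [243.6 248.8]
small collar scene [267.  269.8] [303.5 307.1]
small collar top [216.7 220.2] [248.3 249.5]
med collar scene [253.6 273.5] [296.3 317. ]
med collar top [213.5 211.7] [250.2 245.8]
large rim scene [252.3 275.3] [291.7 315.3]
large rim top [214.5 210.9] [248.2 242.4]
scene px per mm xl [[-0.54320696 -0.28754036]] ax [[ 0.30809735 -0.28796934]]
top px per mm xl [[-0.1376338  -0.43104301]] ax [[0.00631809 0.16924718]]
top (233, 200) (233, 256) 138 140 141 141 130 103 71 67 75 83 88 89 87 106 132 139 141 138 113 88 92 94 125 137 131 135 116 93 88 102 118 102 82 112 124 122 106 95 96 102 103 105 106 102 99 99 101 100 98 101 123 110 122 147 151 153 151
```

Top-view positions match the nested model, with the cups resting on the low side of their radial play: small mouth 230–250 against 230–250 predicted, and collars within 0.5 px. The robot is clear, so I hand in.

```bash
python3 -c "
from workcell import bot
print(bot.sign_off())"
```

```text
the job is handed in; nothing more can be done
None
```

I nested the medium cup in the large one and the small cup in the medium one, each pressed to a hard stop within about 2 mm of where its collar should seat, and handed the job in at about 27 s; I never moved the screw box, bit case or tape measure, and I did not see the judged result.

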